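# Open the counterweighted vial crimper and load a vial

## Task

Get the bench crimper ready for the next vial: lift its arm by the ball knob past the balance point and ease it back on to its rubber stop, without slamming it or forcing it against the stop, so that it rests open by itself once let go. Then take the capped vial from the bench and set it upright and fully home in the crimper's nest, pressing the glass only gently and leaving the other things on the bench where they are.

Things in the scene. Friction and masses are not known exactly. Their poses are not given: they have to be found in the camera images.
- press: bench vial crimper, fixed on the bench, place and heading vary. Grey base plate 110 mm wide, 16 mm high. Origin at bench height below the nest; x runs from the nest to the hinge (the shut arm points to -x), y is parallel to the hinge pin, z up. Plate from x -45 to 260 mm; hinge pin at x 145, z 120 mm; pillar of the stop screw at x 227 mm
- lever (a joint): angle of the crimper's arm, rad: 0 shut (level), growing as the knob rises and swings over towards the hinge. It falls shut below its balance point (0.6 to 0.9 rad, differs each time) and falls open beyond it, until it lies on its stop somewhere from 1.38 to 1.83 rad (set differently each time, not given: to be felt). Never faster than 1.5 rad/s, nor than 0.8 rad/s beyond 1.3 rad
- crimp_arm: the moving arm, origin on the hinge pin. In its own frame the bar (16 mm wide, 22 mm high) runs to -x; the crimping head, 29 mm round, hangs to z -46 mm at x -145 mm, over the nest when shut, where the vial cannot stand under it; the counterweight (44 mm round) sits on a 12 mm stalk, 146 mm long, along z. With the weight about 1.1 kg
- ball (a point): centre of the black ball knob, 30 mm in diameter, at the free end of the arm, 205 mm from the hinge pin; 120 mm above the bench when shut. Lifting it from shut takes about 3 N. Felt at the knob, the stop gives about 0.8 mm per newton
- hinge (a point): centre of the hinge pin, axis along the crimper's y; it does not move. The stop is a rubber-tipped screw behind it, on which the stalk comes to lie; it must not be hit or pressed with more than 30 N; the resting arm loads it with 5 to 12 N, and 7 N of push on at the knob is the most it bears
- nest (a point): centre of the socket's floor in the nest, 16 mm above the bench. The nest is an aluminium block 50 x 50 mm, its top 30 mm above the bench; round socket 26 mm wide, 14 mm deep, mouth chamfered 2.5 mm. Axes as the crimper's
- vial: amber glass vial with stopper and aluminium cap, one piece, 45 g, standing on the bench left of the crimper; origin at the centre of its underside, z up. Body 24 mm round up to 46 mm, shoulder to 52 mm, cap 20 mm round from 55 to 64 mm; grip it on its body. Must not be tipped over 0.5 rad nor pressed against the crimper with more than 30 N
- petri_5: covered culture dish, 93 mm across and 16 mm high, left of the work; bystander, to be left alone
- magnifier: magnifying glass, 71 x 161 x 12 mm, lying near the front edge; bystander, to be left alone
- ball_pen: ball pen, 12 x 139 x 10 mm, lying near the front edge; bystander, to be left alone
- burner_cap: white snuffer cap, 31 mm round and 30 mm high, standing at the front right; bystander, to be left alone
- tape_roll: roll of paper tape, 67 mm across and 19 mm high, lying flat behind the crimper; bystander, to be left alone
Not all that is in view belongs to the job. What is meant by the vial is not green, and is the larger of those in its own colour.

How it is judged:
On the way:
1. the crimper's arm rests open on its stop by itself, let go (value of joint lever above 1.3 rad and velocity of joint lever between -0.05 and 0.05 rad/s and contact force between press and crimp_arm above 1 N and contact force between the fingers and crimp_arm below 0.1 N), for 0.3 s.
At the end, for the whole second after the job is handed in: the arm rests open on its stop screw (beyond 1.3 rad, at rest, lying on the stop) and is not held; the vial stands in the nest, let go and at rest, its foot within 2 mm of the socket's floor and 3 mm of the axis, upright within 0.08 rad (all of step 1 and horizontal distance between vial and nest below 0.003 m and z of vial in the frame of nest below 0.002 m and angle between vial's own z axis and vertical below 0.08 rad and linear speed of vial below 0.02 m/s); the robot touches nothing.
It fails at once if the arm is slammed or forced against its stop (over 30 N on the stop) (contact force between press and crimp_arm above 30 N).
It fails at once if the arm is let fall or flung (over 1.5 rad/s, or over 0.8 rad/s on the last stretch of opening, beyond 1.3 rad) (velocity of joint lever above 1.5 rad/s or velocity of joint lever below -1.5 rad/s or (value of joint lever above 1.3 rad and velocity of joint lever above 0.8 rad/s)).
It fails at once if the vial is pressed hard against the crimper (over 30 N) (contact force between vial and press above 30 N).
It fails at once if the vial is tipped over (angle between vial's own z axis and vertical above 0.5 rad).
It fails at once if a bystander is shifted by more than 30 mm (distance of any of petri_5, magnifier, ball_pen, burner_cap, tape_roll from where it was at the start of the episode above 0.03 m).
It also fails if it takes over 72 s, if anything falls off the work surface, if the arm or the gripper's body presses on something with over 40 N, if the wrist force passes 120 N, or if a joint passes its speed limit or range.

## Robot

A 6-joint arm with a two-finger parallel gripper is mounted at the origin on a cart in front of the work surface, level with it; the furniture and walls round the work are solid. World frame = base frame: x ahead of the robot, y to its left, z up, the work surface at z = 0. Lengths are in m, angles in rad, forces in N, time in s.
With the tool pointing down it reaches from about 0.375 to 0.75 m from the base axis. Payload 9 kg.
Tool frame: the origin (TCP) lies midway between the tips of the shut fingers; the grasp point (between the pads) lies 19 mm behind it; z points along the fingers, y is the direction in which the jaws open and shut (so a half turn about z gives the same grasp; the last joint's range is limited). The gripper opens to 85 mm and grips with 20 to 120 N. Pads are 22 mm wide; open, the fingers measure 114 mm over their backs; the gripper's body (76 mm by 85 mm) begins 54 mm behind the grasp point. The pads swing forward as they close: fully open they stand 13 mm farther back than shut.
Start: joints at [-0.218, 0.104, 0.097, 1.564, 0, 1.353], TCP at [0.6, 0, 0.231] pointing down, gripper open.
Joint ranges: [-2.99, 2.99], [-0.84, 1.86], [-1.1, 1.16], [-1.84, 2.11], [-1.51, 1.56], [-3.14, 3.14]. Speed limits (rad/s): [2.22, 2.22, 2.57, 3.14, 3.14, 3.14].

## Interface

Orientations are given as a unit quaternion [w, x, y, z].
In Python, from workcell import arm gives the robot as it stands.
- The arm moves only by the tool send_rows, never from a script. Its argument "plan" is a list of rows, each a list of 5 numbers: the opening, from -1 (shut) to 1 (fully open), so that 0 is half open, then the shift along the tool's x, y, z in cm, then the turn about the tool's z in rad. A call has 1 to 12 rows; each row shifts and turns the pose as measured when the row begins, along the tool's axes as they then stand; what a row does not reach is not made up. A row lasts 1/10 s, in which the tool goes at most 50 mm and 8.59 degrees, less where a joint would pass 70% of its speed; a pose out of reach is approached as far as the arm can. A call is refused whole if a number of a shift passes 5 or a number of a turn 0.15, either way. A call with a gripper value outside its range is refused whole. The fingers move at their own pace and stop on an object; "force" is the grip in N (left out, the last holds). Time passes only in rows, so rows that do not move let the fingers close. It gives the time, the measured TCP pose, the force and the opening at its end, in the units of the state.
- arm.observe(): the state, without advancing time (a new reading comes with each control period).
- arm.read_camera(name): name is "scene" or "side" or "wrist"; returns (picture, depth): 400x640x3 uint8, red, green, blue; 400x640 float32, m along the optical axis (not along the pixel's ray), 0 where there is no reading.
- arm.camera_model(name): a dict with "camera_matrix" (3x3 intrinsics, pixels), "camera_from_world" (4x4, takes a point from world to camera coordinates); the wrist camera has in their place "hand_eye" (4x4, takes a point from camera to tool coordinates, whose origin is the TCP and whose axes are the flange's). Camera axes: x right, y up, looking along -z (the intrinsics and any distortion apply to the point x, -y, -z); pixel columns grow to the right and rows downward; lengths in m; the calibration is good to about 2 mm. A picture is of the moment at which its call begins: read the wrist's pose just before it. camera_model takes no time and is no camera call.
- arm.close_job(): hands the job in, once; it reports no verdict.
The state is a dict: "time_s": time; "q": joint angles; "dq": joint speeds; "joint_efforts": joint torques, N m; "tool_pos": TCP position; "orientation": TCP orientation; "contact_force": force on the tool from outside, world axes, zero at the start; "wrist_torque": the same for the moment, N m; "width": finger opening in m.
Only numpy, scipy, OpenCV 4.12 (cv2) and the standard library are available. Lean on these libraries where they do the work, as an engineer would, in place of code of your own. Each camera call takes 0.05 s, during which the arm holds its last target. There are 200 camera calls.

## Working session

There is one attempt and no reset: what is moved stays moved. The work goes in short steps, Python scripts to look and compute and a tool call to move; the robot and the scene stay as the last step left them, time stands still between calls to the robot, and variables do not carry over. Pictures are saved under pics/ and viewed, about 8 in all and at most 12, crops included, and the job is handed in when it is done.

Besides the shell and the picture viewer there is one more tool, called after "Request:" by a JSON object that holds its "method" and its "body", one argument or row to a line. send_rows: Moves the arm, as the interface text tells. Its arguments: {"type":"object","properties":{"plan":{"type":"array","items":{"type":"array","items":{"type":"number"}}},"force":{"type":"number"}},"required":["plan"]}

```bash
mkdir -p pics; ls; cat > h.py <<'E'
import numpy as np, cv2
from workcell import arm
from scipy.spatial.transform import Rotation as R
def cam(name):
    s=arm.observe(); p,d=arm.read_camera(name); m=arm.camera_model(name)
    K=np.array(m["camera_matrix"])
    if "hand_eye" in m:
        T=np.eye(4); q=s["orientation"]; T[:3,:3]=R.from_quat([q[1],q[2],q[3],q[0]]).as_matrix(); T[:3,3]=s["tool_pos"]
        W=T@np.array(m["hand_eye"])
    else: W=np.linalg.inv(np.array(m["camera_from_world"]))
    return p,d,K,W,m
def ray(K,W,u,v):
    a=np.linalg.inv(K)@np.array([u,v,1.]); r=W[:3,:3]@np.array([a[0],-a[1],-a[2]]); return W[:3,3],r
def onz(K,W,u,v,z):
    o,r=ray(K,W,u,v); return o+r*(z-o[2])/r[2]
def cloud(d,K,W):
    v,u=np.mgrid[:d.shape[0],:d.shape[1]]
    x=(u-K[0,2])/K[0,0]*d; y=(v-K[1,2])/K[1,1]*d
    return np.stack([x,-y,-d],-1)@W[:3,:3].T+W[:3,3]
def proj(K,W,P):
    c=np.linalg.inv(W)@np.append(P,1); return K[0,0]*c[0]/-c[2]+K[0,2], K[1,1]*-c[1]/-c[2]+K[1,2]
E
python3 - <<'E'
from h import *
s=arm.observe(); print(s)
for n in("scene","side"):
    p,d,K,W,m=cam(n); cv2.imwrite(f"pics/{n}0.png",p[...,::-1]); np.savez(f"{n}0.npz",p=p,d=d,K=K,W=W); print(n,K.tolist(),W.round(3).tolist(),[k for k in m],(d==0).mean())
E
```

```text
pics
{'time_s': 0.0, 'q': array([-2.17715650e-01,  1.04698095e-01,  9.64714879e-02,  1.56389431e+00,
        1.77285055e-05,  1.35310735e+00]), 'dq': array([ 0.00103294,  0.00114623, -0.00159743, -0.0011021 , -0.00055677,
       -0.00010344]), 'joint_efforts': array([ 7.03431251e-04, -5.56934094e+01,  5.03644359e+01,  1.70058967e-02,
       -2.22691165e-04, -8.28643181e-07]), 'tool_pos': array([5.99671907e-01, 7.82331522e-05, 2.30524249e-01]), 'orientation': array([-5.63175186e-04,  7.07116060e-01,  7.07097192e-01, -3.48636163e-04]), 'contact_force': array([ 0.6419387 , -0.29602138, -0.74113122]), 'wrist_torque': array([ 0.00033456,  0.00058934, -0.01712768]), 'width': 0.08562088154579409}
scene [[432.1881671837912, 0.0, 320.92162536018026], [0.0, 432.1881671837912, 194.03996699518626], [0.0, 0.0, 1.0]] [[-0.91, 0.243, -0.336, 0.124], [-0.415, -0.517, 0.749, 0.987], [0.008, 0.821, 0.571, 0.717], [0.0, 0.0, 0.0, 1.0]] ['camera_matrix', 'camera_from_world'] 0.05175
side [[443.0592672360722, 0.0, 322.3033478210283], [0.0, 443.0592672360722, 206.00536569701814], [0.0, 0.0, 1.0]] [[-0.606, 0.539, -0.585, -0.154], [-0.795, -0.392, 0.462, 0.701], [0.02, 0.745, 0.667, 0.827], [0.0, 0.0, 0.0, 1.0]] ['camera_matrix', 'camera_from_world'] 0.020515625
```

```bash
python3 -c "
import cv2,numpy as np
a=cv2.imread('pics/scene0.png');b=cv2.imread('pics/side0.png')
c=np.vstack([a,b]);cv2.imwrite('pics/both.png',cv2.resize(c,(480,600),interpolation=cv2.INTER_AREA))"
```

```text
(no output)
```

View pics/scene0.png

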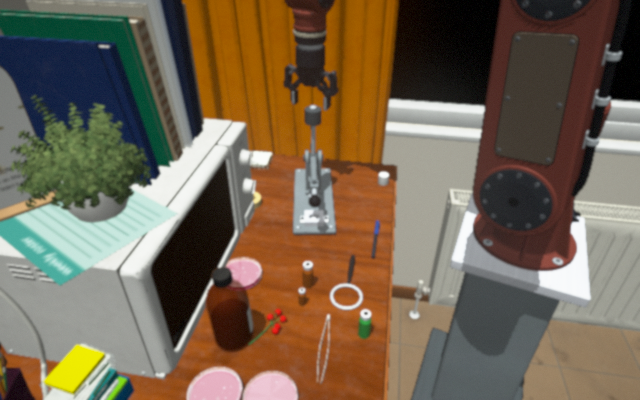

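View pics/side0.png

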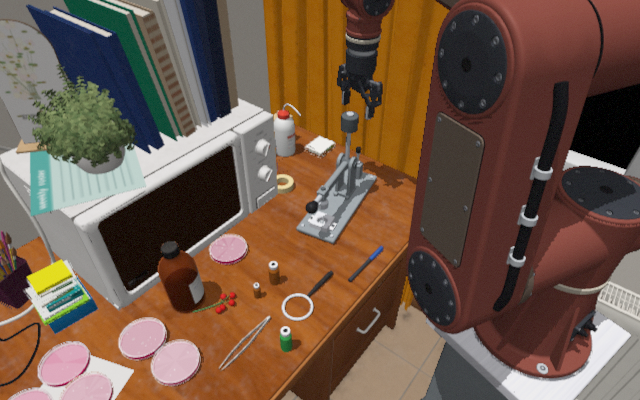

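The scene view shows the press at (315,200) with its ball near (315,200). There are three vial candidates: a larger amber at (308,274), a smaller amber at (302,296), and a green one at (365,323). In the side view these are at (274,272), (257,290) and (286,338). The larger amber vial fits the description; I'll measure it and confirm with a crop.

```bash
python3 - <<'E'
from h import *
S={}
for n in("scene","side"):
    z=np.load(n+"0.npz"); p,d,K,W=z["p"],z["d"],z["K"],z["W"]; C=cloud(d,K,W); S[n]=(p,d,K,W,C)
    # bench check
    b=(308,255) if n=="scene" else (300,260)
    print(n,"bench pt",C[b[1],b[0]].round(3))
# vial & candidates: points above bench z>0.01 in windows
for n,wins in(("scene",{"amberL":(295,255,320,290),"amberS":(296,286,308,308),"green":(355,305,375,342)}),("side",{"amberL":(263,256,285,288),"amberS":(250,281,263,300),"green":(276,324,296,354)})):
    p,d,K,W,C=S[n]
    for k,(a,b,c,e) in wins.items():
        P=C[b:e,a:c].reshape(-1,3); P=P[P[:,2]>0.02]; 
        lo,hi=np.percentile(P,2,0),np.percentile(P,98,0); print(n,k,len(P),"min",lo.round(3),"max",hi.round(3))
# ball: dark blob
for n,(a,b,c,e) in(("scene",(300,185,330,215)),("side",(300,195,325,220))):
    p,d,K,W,C=S[n]; m=np.zeros(d.shape,np.uint8); m[b:e,a:c]=(p[b:e,a:c].max(-1)<60)*255
    k,l,st,ce=cv2.connectedComponentsWithStats(m); i=1+st[1:,4].argmax(); print(n,"ball px",ce[i],st[i]); 
    print(C[int(ce[i][1]),int(ce[i][0])].round(4), "onz.12",onz(K,W,*ce[i],0.12).round(4))
    o,r=ray(K,W,*ce[i]); S[n+"r"]=(o,r/np.linalg.norm(r))
o1,r1=S["scener"];o2,r2=S["sider"]
A=np.stack([r1,-r2],1);t=np.linalg.lstsq(A,o2-o1,rcond=None)[0];print("tri",(o1+t[0]*r1).round(4),(o2+t[1]*r2).round(4))
# plate pts z~16mm, press region
for n in("scene","side"):
    p,d,K,W,C=S[n]
    sat=p.max(-1).astype(int)-p.min(-1)
    m=(C[...,2]>0.011)&(C[...,2]<0.021)&(sat<45)&(C[...,0]>0.35)&(C[...,0]<0.85)&(C[...,1]<0.25)&(d>0)
    k,l,st,ce=cv2.connectedComponentsWithStats(m.astype(np.uint8)); i=1+st[1:,4].argmax()
    P=C[l==i]; r=cv2.minAreaRect((P[:,:2]*1000).astype(np.float32)); print(n,len(P),r,cv2.boxPoints(r).tolist())
p,d,K,W,C=S["side"]
im=np.hstack([cv2.resize(p[245:365,240:310],None,fx=5,fy=5,interpolation=cv2.INTER_CUBIC),cv2.resize(S["scene"][0][250:350,290:380][:, :90],(430,600),interpolation=cv2.INTER_CUBIC)])
cv2.imwrite("pics/crop.png",im[...,::-1]);print(im.shape)
E
```

```text
scene bench pt [0.467 0.296 0.001]
side bench pt [ 0.447  0.292 -0.003]
scene amberL 214 min [0.414 0.378 0.021] max [0.436 0.432 0.066]
scene amberS 78 min [0.407 0.431 0.021] max [0.42  0.445 0.044]
scene green 255 min [0.257 0.449 0.022] max [0.278 0.469 0.066]
side amberL 179 min [0.411 0.371 0.022] max [0.432 0.392 0.067]
side amberS 66 min [0.404 0.428 0.021] max [0.418 0.441 0.044]
side green 219 min [0.255 0.445 0.021] max [0.274 0.465 0.066]
scene ball px [314.78873239 201.07042254] [310 196  10  10  71]
[0.4735 0.2484 0.129 ] onz.12 [0.477  0.2366 0.12  ]
side ball px [311.73786408 206.90291262] [306 201  12  12 103]
[0.4706 0.2414 0.1327] onz.12 [0.4784 0.2335 0.12  ]
tri [0.4787 0.2331 0.1172] [0.4798 0.2325 0.1185]
scene 1630 ((552.5680541992188, 89.7457504272461), (109.47286987304688, 308.31317138671875), 26.556901931762695) [[434.68548583984375, 203.1654815673828], [572.5281372070312, -72.61781311035156], [670.4506225585938, -23.673980712890625], [532.6079711914062, 252.10931396484375]]
side 1680 ((547.8396606445312, 86.69982147216797), (109.72289276123047, 306.2352294921875), 25.590660095214844) [[432.2225341796875, 201.10028076171875], [564.4974365234375, -75.09419250488281], [663.456787109375, -27.700637817382812], [531.181884765625, 248.49383544921875]]
(600, 780, 3)
```

View pics/crop.png

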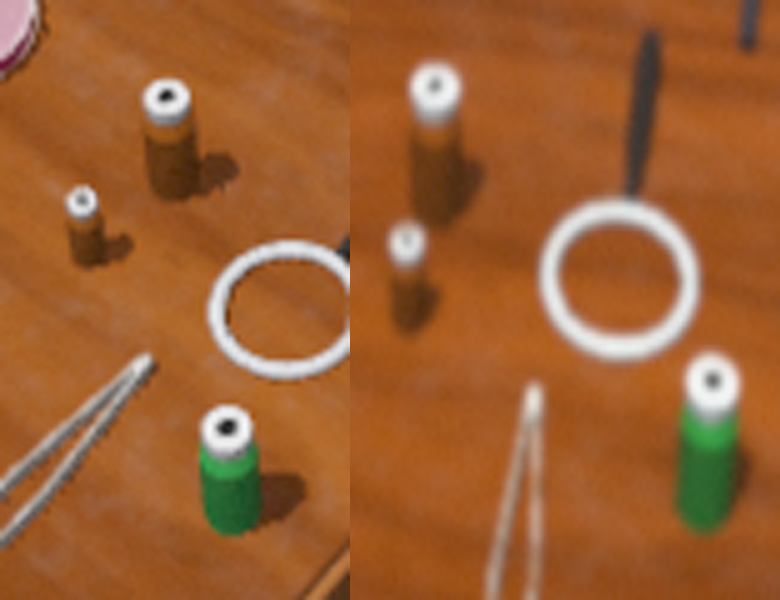

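The crop confirms the larger amber vial, about 65 mm high at roughly (0.422, 0.381). The press heads about -64° with its nest near (0.503, 0.185). The counterweight stands next to the gripper, so I raise first, then turn.

Request:
{"method": "send_rows", "body": {
  "plan": [
    [1, 0, 0, -4, 0],
    [1, 0, 0, -4, 0],
    [1, 0, 0, -4, 0],
    [1, 0, 0, 0, -0.12],
    [1, 0, 0, 0, -0.12],
    [1, 0, 0, 0, -0.12],
    [1, 0, 0, 0, -0.1],
    [1, 0, 0, 0, 0]
  ]
}}

```text
time_s: 0.9
tool_pos: [0.5981, 0.0004, 0.3506]
orientation: [-0.005, 0.52, 0.854, -0.002]
contact_force: [-0.7, 0.4, 0.7]
width: 0.0854
```

Request:
{"method": "send_rows", "body": {
  "plan": [
    [1, 4, 0, 0, 0],
    [1, 4, 0, 0, 0],
    [1, 4, 0, 0, 0],
    [1, 4, 0, 0, 0],
    [1, 4, 0, 0, 0],
    [1, 3.5, 0, 0, 0],
    [1, 0, 0, 0, 0]
  ]
}}

```text
time_s: 1.6
tool_pos: [0.4875, 0.216, 0.3484]
orientation: [-0.007, 0.532, 0.847, -0.003]
contact_force: [-0.3, -0.6, 1.5]
width: 0.0854
```

```bash
python3 - <<'E'
from h import *
p,d,K,W,m=cam("wrist"); cv2.imwrite("pics/w1.png",p[...,::-1]); np.savez("w1.npz",p=p,d=d,K=K,W=W)
s=arm.observe(); print(s["tool_pos"],s["orientation"],W[:3,3],[ (k) for k in m])
for P in([.477,.236,.12],[.503,.185,.03],[.567,.055,.12],[.422,.381,.064]): print(P,proj(K,W,P))
E
```

```text
[0.48836533 0.21457324 0.348152  ] [-0.00700782  0.53193338  0.84675147 -0.00311889] [0.45354436 0.29146242 0.49154751] ['camera_matrix', 'hand_eye']
[0.477, 0.236, 0.12] (np.float64(317.5670915763121), np.float64(153.33233411949251))
[0.503, 0.185, 0.03] (np.float64(318.7658972422614), np.float64(179.87045414258859))
[0.567, 0.055, 0.12] (np.float64(319.0449981783038), np.float64(290.2979879477459))
[0.422, 0.381, 0.064] (np.float64(328.67171796898833), np.float64(24.462719944171482))
```

View pics/w1.png

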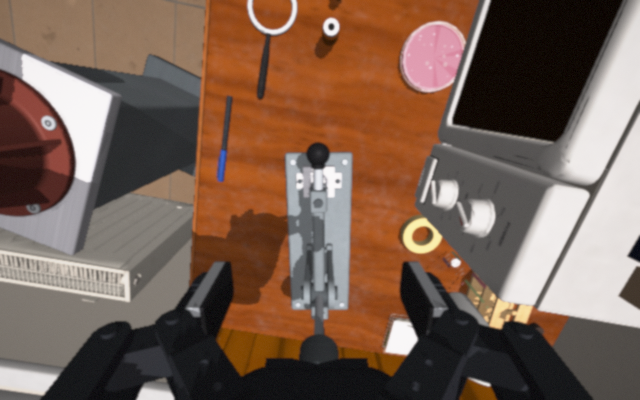

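The wrist view shows the ball at (318,154), the plate running straight down the image between columns 287 and 352, and the vial cap at (331,27). All of these match my predictions to within about 3 px. I refine these points next.

```bash
python3 - <<'E'
from h import *
z=np.load("w1.npz"); p,d,K,W=z["p"],z["d"],z["K"],z["W"]
m=(p[140:168,300:336].max(-1)<50).astype(np.uint8); k,l,st,ce=cv2.connectedComponentsWithStats(m); i=1+st[1:,4].argmax(); c=ce[i]+[300,140]; B=onz(K,W,*c,.12); print("ball",c,st[i],B)
m=(p[10:45,318:345].min(-1)>130).astype(np.uint8); k,l,st,ce=cv2.connectedComponentsWithStats(m); i=1+st[1:,4].argmax(); c=[318+st[i][0]+st[i][2]/2-.5,10+st[i][1]+st[i][3]/2-.5]; print("cap",c,st[i],onz(K,W,*c,.062))
C=cloud(d,K,W); sat=p.max(-1).astype(int)-p.min(-1)
m=(abs(C[...,2]-.016)<.006)&(sat<45)&(C[...,0]>.4)&(C[...,0]<.7)&(C[...,1]<.25)&(C[...,1]>-.08)
k,l,st,ce=cv2.connectedComponentsWithStats(m.astype(np.uint8)); i=1+st[1:,4].argmax()
P=C[l==i]; r=cv2.minAreaRect((P[:,:2]*1000).astype(np.float32)); print(len(P),r); 
s=arm.observe(); q=s["orientation"]; M=R.from_quat([*q[1:],q[0]]).as_matrix(); print(M.round(3)); print("to ball, tool cm",(M.T@(B-s["tool_pos"])*100).round(2))
E
```

```text
ball [317.2299169  154.93351801] [  7   4  22  24 361] [0.47749582 0.23399962 0.12      ]
cap [np.float64(331.0), np.float64(26.5)] [  5   8  17  18 218] [0.42555521 0.38065944 0.062     ]
2971 ((581.00048828125, 100.24539184570312), (44.441898345947266, 305.1531677246094), 26.36009979248047)
[[-0.434  0.901 -0.015]
 [ 0.901  0.434  0.002]
 [ 0.009 -0.013 -1.   ]]
to ball, tool cm [ 2.03  0.15 22.83]
```

Request:
{"method": "send_rows", "body": {
  "plan": [
    [1, 1, 0.1, 3, 0],
    [1, 1, 0.1, 4, -0.01],
    [1, 0.3, 0, 4.5, 0],
    [1, 0, 0, 4.5, 0],
    [1, 0, 0, 3, 0],
    [0.2, 0, 0, 0, 0],
    [0.2, 0, 0, 0, 0]
  ]
}}

```text
time_s: 2.35
tool_pos: [0.4801, 0.2318, 0.1514]
orientation: [-0.006, 0.536, 0.844, -0.004]
contact_force: [-0.3, -0.5, 1.4]
width: 0.059
```

```bash
cat > st.py <<'E'
from h import *
import sys
s=arm.observe(); q=s["orientation"]; M=R.from_quat([*q[1:],q[0]]).as_matrix()
print(s["time_s"],s["tool_pos"].round(4),"F",s["contact_force"].round(2),"w",round(s["width"],4),"q",s["q"].round(2)); print(M.round(3))
T=[float(x) for x in sys.argv[1:4]]
if T: print("tool cm",(M.T@(np.array(T)-s["tool_pos"])*100).round(2))
E
python3 st.py .4775 .235 .101
```

```text
2.35 [0.4801 0.2318 0.1514] F [-0.32 -0.53  1.41] w 0.059 q [ 0.2  -0.08 -0.24  1.43  0.    1.33]
[[-0.426  0.905 -0.014]
 [ 0.905  0.426  0.   ]
 [ 0.006 -0.012 -1.   ]]
tool cm [ 0.37 -0.04  5.04]
```

Request:
{"method": "send_rows", "body": {
  "plan": [
    [0.2, 0.4, 0, 2.5, -0.01],
    [0.2, 0, 0, 2.5, 0],
    [0.2, 0, 0, 0.3, 0],
    [0.2, 0, 0, 0, 0]
  ],
  "force": 20
}}

```text
time_s: 2.75
tool_pos: [0.4837, 0.2347, 0.1062]
orientation: [-0.002, 0.534, 0.846, 0.0]
contact_force: [0.2, 0.8, -0.5]
width: 0.0512
```

```bash
python3 st.py .4775 .235 .101; python3 - <<'E'
from h import *
p,d,K,W,m=cam("wrist"); print(proj(K,W,[.4775,.235,.12])); cv2.imwrite("pics/w2.png",p[...,::-1])
E
```

```text
2.75 [0.4837 0.2347 0.1062] F [ 0.25  0.77 -0.49] w 0.0512 q [ 0.21 -0.07 -0.3   1.34  0.    1.33]
[[-0.43   0.903 -0.003]
 [ 0.903  0.43   0.002]
 [ 0.003 -0.002 -1.   ]]
tool cm [ 0.29 -0.55  0.53]
(np.float64(304.4403480268986), np.float64(270.84697951914404))
```

View pics/w2.png

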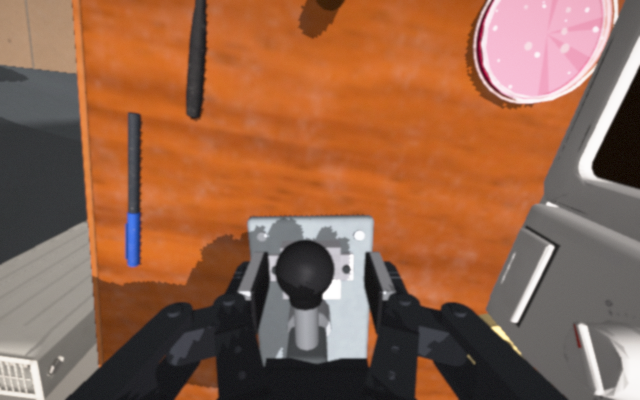

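The ball sits at (305,269) between fingers at columns 255 and 375, so the jaw is about 5 mm off centre, agreeing with the computed offset. I correct that and grip.

Request:
{"method": "send_rows", "body": {
  "plan": [
    [0.2, 0.3, -0.5, 0.5, 0],
    [0.2, 0, 0, 0, 0],
    [-0.2, 0, 0, 0, 0],
    [-0.3, 0, 0, 0, 0]
  ],
  "force": 20
}}

```text
time_s: 3.2
tool_pos: [0.4779, 0.2348, 0.1057]
orientation: [-0.001, 0.534, 0.846, -0.0]
contact_force: [-9.8, -5.6, 4.2]
width: 0.0298
```

```bash
python3 st.py .4775 .235 .101
```

```text
3.2 [0.4779 0.2348 0.1057] F [-9.76 -5.59  4.2 ] w 0.0298 q [ 0.21 -0.09 -0.32  1.34  0.    1.34]
[[-0.43   0.903 -0.001]
 [ 0.903  0.43   0.001]
 [ 0.001 -0.001 -1.   ]]
tool cm [ 0.04 -0.02  0.47]
```

Request:
{"method": "send_rows", "body": {
  "plan": [
    [-1, 0, -0.1, 0, 0],
    [-1, 0, 0, 0, 0],
    [-1, -0.03, 0, -0.8, 0],
    [-1, -0.1, 0, -1.2, 0],
    [-1, -0.18, 0, -1.2, 0],
    [-1, -0.25, 0, -1.2, 0],
    [-1, -0.3, 0, -1.2, 0],
    [-1, -0.35, 0, -1.1, 0],
    [-1, 0, 0, 0, 0]
  ],
  "force": 25
}}

```text
time_s: 4.1
tool_pos: [0.4836, 0.2219, 0.1801]
orientation: [0.0, 0.534, 0.845, 0.001]
contact_force: [-1.0, -0.6, -2.4]
width: 0.0282
```

```bash
cat > th.py <<'E'
from h import *
s=arm.observe(); q=s["orientation"]; M=R.from_quat([*q[1:],q[0]]).as_matrix()
h=np.array([.4775+.205*.4405,.235-.205*.8977,.12-.0143]); ex=np.array([-.4405,.8977,0]) # hinge shifted by the TCP-ball offset
r=s["tool_pos"]-h; x=r@ex; z=r[2]; th=np.arctan2(z,x); F=s["contact_force"]
t=np.array([*(-np.sin(th)*ex[:2]),np.cos(th)]); e=np.cos(th)*ex+[0,0,np.sin(th)]
print("t",s["time_s"],"th",th.round(4),"R mm",(np.hypot(x,z)*1e3).round(1),"y off mm",(r@M[:,1]*1e3).round(1),"Ftan",(F@t).round(2),"Frad",(F@e).round(2),"Fy",(F@M[:,1]).round(2),"w",round(s["width"],4),"q",s["q"].round(2),"dq",abs(s["dq"]).max().round(3)); print(M[:,2].round(3),M[:,0].round(3),s["wrist_torque"].round(2))
E
python3 th.py
```

```text
t 4.1 th 0.3721 R mm 204.6 y off mm -2.6 Ftan -2.18 Frad -0.97 Fy -1.15 w 0.0282 q [ 0.18 -0.11 -0.21  1.47  0.    1.31] dq 0.015
[ 0.001  0.    -1.   ] [-0.429  0.903 -0.   ] [-0.06  0.22  0.02]
```

Request:
{"method": "send_rows", "body": {
  "plan": [
    [-1, -0.48, 0, -1.13, 0],
    [-1, -0.55, 0, -1.1, 0],
    [-1, -0.61, 0, -1.07, 0],
    [-1, -0.67, 0, -1.03, 0],
    [-1, -0.73, 0, -0.99, 0],
    [-1, -0.79, 0, -0.94, 0],
    [-1, -0.85, 0, -0.89, 0],
    [-1, -0.89, 0, -0.84, 0],
    [-1, -0.95, 0, -0.78, 0],
    [-1, 0, 0, 0, 0]
  ]
}}

```text
time_s: 5.1
tool_pos: [0.5159, 0.1566, 0.2755]
orientation: [0.002, 0.535, 0.845, 0.001]
contact_force: [2.4, -0.3, 0.7]
width: 0.028
```

```bash
python3 th.py
```

```text
t 5.1 th 0.9647 R mm 206.6 y off mm -0.8 Ftan 1.47 Frad -0.14 Fy 2.07 w 0.028 q [ 0.05 -0.07 -0.    1.64 -0.    1.18] dq 0.015
[ 0.005  0.    -1.   ] [-0.428  0.904 -0.002] [-0.03 -0.37  0.04]
```

Request:
{"method": "send_rows", "body": {
  "plan": [
    [-1, -0.86, 0, -0.5, 0],
    [-1, -0.89, 0, -0.48, 0],
    [-1, -0.91, 0, -0.43, 0],
    [-1, -0.93, 0, -0.4, 0],
    [-1, -0.95, 0, -0.35, 0],
    [-1, -0.5, 0, -0.16, 0],
    [-1, 0, 0, 0, 0]
  ]
}}

```text
time_s: 5.8
tool_pos: [0.541, 0.1058, 0.3029]
orientation: [0.004, 0.535, 0.845, 0.003]
contact_force: [4.1, -0.6, 1.3]
width: 0.0279
```

```bash
python3 th.py
```

```text
t 5.8 th 1.2706 R mm 206.4 y off mm 1.0 Ftan 2.65 Frad 0.53 Fy 3.48 w 0.0279 q [-0.05 -0.03  0.09  1.68  0.    1.08] dq 0.008
[ 0.009  0.001 -1.   ] [-0.428  0.904 -0.003] [ 0.05 -0.8   0.07]
```

Request:
{"method": "send_rows", "body": {
  "plan": [
    [-1, -0.45, 0.1, -0.08, 0],
    [-1, -0.45, 0, -0.07, 0],
    [-1, -0.45, 0, -0.05, 0],
    [-1, -0.45, 0, -0.05, 0],
    [-1, 0, 0, 0, 0]
  ]
}}

```text
time_s: 6.3
tool_pos: [0.5499, 0.088, 0.3075]
orientation: [0.004, 0.535, 0.845, 0.003]
contact_force: [3.2, -1.8, 2.5]
width: 0.0283
```

```bash
python3 th.py
```

```text
t 6.3 th 1.3696 R mm 205.9 y off mm 1.4 Ftan 3.41 Frad 1.86 Fy 2.14 w 0.0283 q [-0.08 -0.01  0.12  1.69  0.    1.05] dq 0.002
[ 0.01  0.   -1.  ] [-0.428  0.904 -0.004] [-0.12 -0.69  0.04]
```

Request:
{"method": "send_rows", "body": {
  "plan": [
    [-1, -0.25, 0.05, -0.04, 0],
    [-1, -0.25, 0, -0.03, 0],
    [-1, -0.2, 0, -0.03, 0],
    [-1, 0, 0, 0, 0]
  ]
}}

```text
time_s: 6.7
tool_pos: [0.5533, 0.0811, 0.3087]
orientation: [0.004, 0.535, 0.845, 0.002]
contact_force: [2.0, -1.2, 4.4]
width: 0.0283
```

```bash
python3 th.py
```

```text
t 6.7 th 1.4074 R mm 205.7 y off mm 1.4 Ftan 2.65 Frad 3.97 Fy 1.29 w 0.0283 q [-0.09  0.    0.13  1.69  0.    1.04] dq 0.003
[ 0.009 -0.    -1.   ] [-0.428  0.904 -0.004] [-0.17 -0.49 -0.02]
```

Request:
{"method": "send_rows", "body": {
  "plan": [
    [-1, -0.25, 0, -0.1, 0],
    [-1, -0.25, 0, -0.06, 0],
    [-1, -0.2, 0, -0.04, 0],
    [-1, 0, 0, 0, 0]
  ]
}}

```text
time_s: 7.1
tool_pos: [0.5567, 0.0743, 0.3099]
orientation: [0.003, 0.535, 0.845, 0.002]
contact_force: [4.0, -1.5, 2.1]
width: 0.0287
```

```bash
python3 th.py
```

```text
t 7.1 th 1.445 R mm 205.8 y off mm 1.4 Ftan 3.33 Frad 1.71 Fy 2.96 w 0.0287 q [-0.1   0.01  0.14  1.7   0.    1.03] dq 0.001
[ 0.008 -0.    -1.   ] [-0.428  0.904 -0.004] [-0.19 -0.64  0.04]
```

Request:
{"method": "send_rows", "body": {
  "plan": [
    [-1, -0.25, 0, -0.06, 0],
    [-1, -0.25, 0, -0.03, 0],
    [-1, -0.25, 0, -0.02, 0],
    [-1, 0, 0, 0, 0]
  ]
}}

```text
time_s: 7.5
tool_pos: [0.5602, 0.0671, 0.3107]
orientation: [0.003, 0.535, 0.845, 0.002]
contact_force: [3.7, -0.0, 1.4]
width: 0.0281
```

```bash
python3 th.py
```

```text
t 7.5 th 1.4842 R mm 205.8 y off mm 1.5 Ftan 1.78 Frad 1.29 Fy 3.33 w 0.0281 q [-0.11  0.02  0.15  1.7   0.    1.01] dq 0.003
[ 0.008  0.    -1.   ] [-0.428  0.904 -0.003] [-0.04 -0.72  0.02]
```

Request:
{"method": "send_rows", "body": {
  "plan": [
    [-1, -0.2, 0.05, -0.02, 0],
    [-1, -0.2, 0, -0.02, 0],
    [-1, 0, 0, 0, 0]
  ]
}}

```text
time_s: 7.8
tool_pos: [0.5616, 0.0643, 0.311]
orientation: [0.002, 0.534, 0.845, 0.002]
contact_force: [3.1, 1.9, 2.2]
width: 0.0283
```

```bash
python3 th.py
```

```text
t 7.8 th 1.4994 R mm 205.8 y off mm 1.4 Ftan -0.23 Frad 2.26 Fy 3.62 w 0.0283 q [-0.12  0.02  0.16  1.7   0.    1.01] dq 0.005
[ 0.006  0.002 -1.   ] [-0.429  0.903 -0.001] [ 0.41 -0.39  0.01]
```

Request:
{"method": "send_rows", "body": {
  "plan": [
    [-1, -0.15, 0.05, 0, 0],
    [-1, 0, 0, 0, 0]
  ]
}}

```text
time_s: 8.0
tool_pos: [0.562, 0.0635, 0.311]
orientation: [0.001, 0.534, 0.845, 0.002]
contact_force: [1.5, 1.9, 1.7]
width: 0.0283
```

```bash
python3 th.py
```

```text
t 8.0 th 1.5034 R mm 205.8 y off mm 1.1 Ftan -0.97 Frad 1.8 Fy 2.16 w 0.0283 q [-0.12  0.03  0.16  1.7   0.    1.01] dq 0.006
[ 0.004  0.003 -1.   ] [-0.429  0.903  0.001] [ 0.57 -0.28  0.02]
```

Ftan has gone from +3.3 N (the arm pulling open) to -1 N (a light push), so the stop is carrying the arm at about 1.50 rad. I release the knob.

Request:
{"method": "send_rows", "body": {
  "plan": [
    [-0.2, 0, 0, 0, 0],
    [0, 0, 0, 0, 0],
    [0.3, 0, 0, 0, 0],
    [0.3, 0, 0, 0, 0],
    [0.3, 0, 0, -1.5, 0],
    [0.3, 0, 0, -3, 0],
    [0.3, 0, 0, -3, 0],
    [0.3, 0, 0, 0, 0]
  ]
}}

```text
time_s: 8.8
tool_pos: [0.5603, 0.0628, 0.3859]
orientation: [-0.001, 0.534, 0.845, 0.0]
contact_force: [0.6, 0.8, 0.1]
width: 0.0557
```

```bash
python3 st.py .4255 .3807 .25; python3 - <<'E'
from h import *
for n,r in(("scene",(270,60,400,230)),("side",(290,60,420,240))):
    p,d,K,W,m=cam(n); a,b,c,e=r
    S=p[b:e,a:c]; cv2.imwrite(f"pics/{n}1.png",cv2.resize(S,None,fx=3,fy=3,interpolation=cv2.INTER_CUBIC)[...,::-1])
    for th in(0,1.4,1.5,1.6): print(n,th,proj(K,W,[.5678-.0903*np.cos(th),.051+.184*np.cos(th),.12+.205*np.sin(th)]))
a=cv2.imread("pics/scene1.png");b=cv2.imread("pics/side1.png");h=max(len(a),len(b));cv2.imwrite("pics/open.png",np.hstack([np.pad(i,((0,h-len(i)),(0,0),(0,0))) for i in(a,b)]))
E
```

```text
8.8 [0.5603 0.0628 0.3859] F [0.61 0.75 0.14] w 0.0557 q [-0.12  0.1   0.38  1.85  0.    1.01]
[[-0.429  0.903 -0.002]
 [ 0.903  0.429  0.001]
 [ 0.002 -0.001 -1.   ]]
tool cm [34.47  1.48 13.65]
scene 0 (np.float64(314.8985517347554), np.float64(200.66853763842258))
scene 1.4 (np.float64(313.6799500124325), np.float64(91.98673530047813))
scene 1.5 (np.float64(313.55638172926905), np.float64(87.90363552680594))
scene 1.6 (np.float64(313.43730302383665), np.float64(84.70593462243303))
side 0 (np.float64(311.4604791851855), np.float64(207.36197433648988))
side 1.4 (np.float64(345.5304181430582), np.float64(100.0908795669516))
side 1.5 (np.float64(349.13057939227235), np.float64(95.4588862629774))
side 1.6 (np.float64(352.6171519984543), np.float64(91.69024264523581))
```

View pics/open.png

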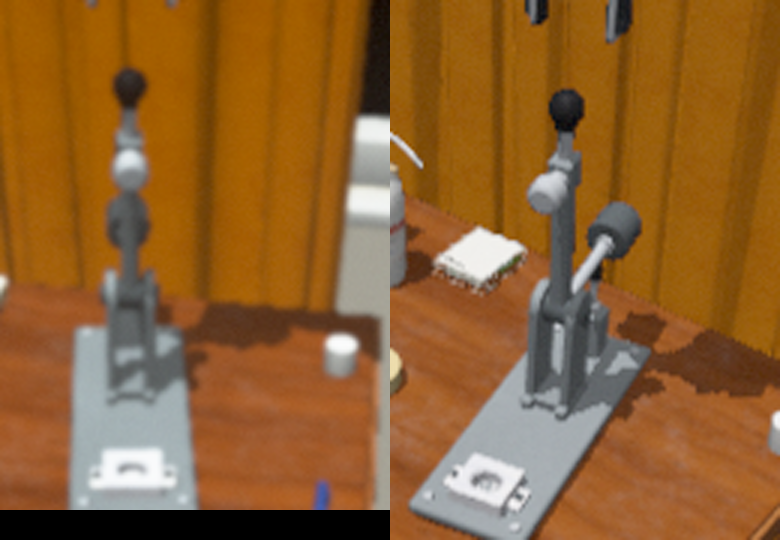

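Both views show the lever standing open at about 1.5 rad, let go, with its ball on the predicted pixels. The nest is free, at about (314,216) in the scene view. Next I go to the vial.

Request:
{"method": "send_rows", "body": {
  "plan": [
    [0.3, 4, 0.2, 0, 0],
    [0.3, 4.5, 0.2, 0, 0],
    [0.3, 4.5, 0.2, 1, 0],
    [0.3, 4.5, 0.2, 3, 0],
    [0.3, 4.5, 0.2, 3, 0],
    [0.3, 4.5, 0.2, 3, 0],
    [0.3, 4.5, 0.2, 3, 0],
    [0.3, 3.5, 0, 3, 0],
    [0.3, 0, 0, 0, 0]
  ]
}}

```text
time_s: 9.8
tool_pos: [0.4227, 0.3699, 0.2169]
orientation: [-0.007, 0.536, 0.844, -0.007]
contact_force: [0.1, 0.2, -0.0]
width: 0.0555
```

```bash
cat > v.py <<'E'
from h import *
import sys
n=sys.argv[1]
p,d,K,W,m=cam("wrist"); cv2.imwrite(f"pics/{n}.png",p[...,::-1]); np.savez(f"{n}.npz",p=p,d=d,K=K,W=W)
print("cap expected px",proj(K,W,[.4255,.3807,.064]))
E
python3 st.py .4255 .3807 .2; python3 v.py w3
```

```text
9.8 [0.4227 0.3699 0.2169] F [ 0.06  0.21 -0.  ] w 0.0555 q [ 0.48  0.01 -0.03  1.55  0.01  1.61]
[[-0.425  0.905 -0.019]
 [ 0.905  0.425 -0.003]
 [ 0.005 -0.019 -1.   ]]
tool cm [0.85 0.75 1.68]
cap expected px (np.float64(325.60723694036136), np.float64(178.2874344799049))
```

View pics/w3.png

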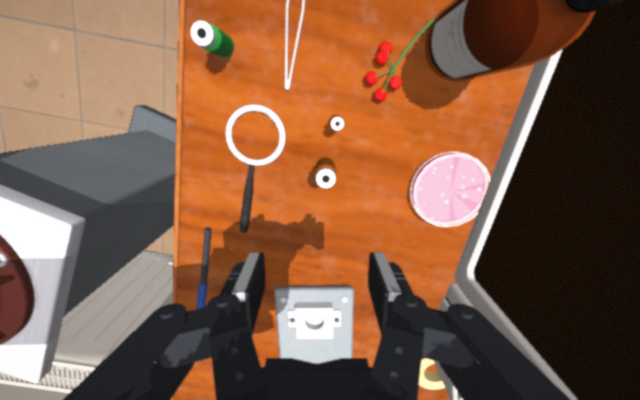

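The wrist view has the vial cap at (326,178), where I expected it. The small amber vial is at (337,123), the magnifier ring at (255,135), and the socket at (314,321). Nothing lies in the jaws' way, so I descend.

Request:
{"method": "send_rows", "body": {
  "plan": [
    [0.3, 0.5, 0.4, 2, 0],
    [0.3, 0.4, 0.3, 4, 0],
    [0.3, 0.1, 0, 4, 0],
    [0.3, 0, 0, 2.5, 0],
    [0.3, 0, 0, 0, 0]
  ]
}}

```text
time_s: 10.35
tool_pos: [0.4272, 0.3775, 0.0917]
orientation: [-0.005, 0.538, 0.843, -0.005]
contact_force: [-0.5, -0.1, -0.2]
width: 0.0554
```

```bash
python3 st.py .4255 .3807 .018; python3 - <<'E'
from h import *
p,d,K,W,m=cam("wrist"); np.savez("w4.npz",p=p,d=d,K=K,W=W)
u,v=map(int,proj(K,W,[.4255,.3807,.064])); print(u,v)
a=max(v-50,0);b=u-50
mk=(p[a:a+100,b:b+100].min(-1)>120).astype(np.uint8); k,l,st,ce=cv2.connectedComponentsWithStats(mk)
for i in range(1,k):
    if st[i,4]>100: c=[b+st[i][0]+st[i][2]/2-.5,a+st[i][1]+st[i][3]/2-.5]; print(st[i],c,onz(K,W,*c,.064).round(4))
E
```

```text
10.35 [0.4272 0.3775 0.0917] F [-0.51 -0.09 -0.24] w 0.0554 q [ 0.49  0.05 -0.21  1.32  0.    1.63]
[[-0.422  0.907 -0.013]
 [ 0.907  0.422 -0.003]
 [ 0.003 -0.013 -1.   ]]
tool cm [0.34 0.08 7.37]
315 234
[ 35  32  32  33 741] [np.float64(315.5), np.float64(232.0)] [0.4246 0.3821 0.064 ]
```

Request:
{"method": "send_rows", "body": {
  "plan": [
    [0.3, 0.4, 0.05, 2.5, 0],
    [0.3, 0.1, 0, 2.5, 0],
    [0.3, 0, 0, 1.8, 0],
    [0.3, 0, 0, 0.5, 0],
    [0.3, 0, 0, 0, 0]
  ]
}}

```text
time_s: 10.9
tool_pos: [0.4342, 0.3835, 0.0308]
orientation: [-0.0, 0.539, 0.842, 0.003]
contact_force: [-0.3, -0.0, -0.1]
width: 0.0556
```

```bash
python3 st.py .425 .3815 .018
```

```text
10.9 [0.4342 0.3835 0.0308] F [-0.35 -0.05 -0.12] w 0.0556 q [ 0.5   0.1  -0.27  1.19  0.    1.64]
[[-0.418  0.908  0.002]
 [ 0.908  0.418  0.005]
 [ 0.003  0.004 -1.   ]]
tool cm [ 0.2  -0.93  1.28]
```

Request:
{"method": "send_rows", "body": {
  "plan": [
    [0.3, 0.15, -0.6, 0, 0],
    [0.3, 0.1, -0.4, 0.7, 0],
    [0.3, 0, 0, 0.5, 0],
    [0.3, 0, 0, 0, 0]
  ]
}}

```text
time_s: 11.3
tool_pos: [0.4262, 0.3827, 0.0232]
orientation: [0.001, 0.54, 0.842, 0.006]
contact_force: [-0.2, 0.4, -0.9]
width: 0.0556
```

```bash
python3 st.py .425 .3815 .018
```

```text
11.3 [0.4262 0.3827 0.0232] F [-0.16  0.43 -0.9 ] w 0.0556 q [ 0.5   0.08 -0.31  1.17  0.    1.64]
[[-0.418  0.909  0.008]
 [ 0.909  0.418  0.008]
 [ 0.004  0.011 -1.   ]]
tool cm [-0.06 -0.17  0.52]
```

Request:
{"method": "send_rows", "body": {
  "plan": [
    [0.3, 0, -0.1, 0.5, 0],
    [0.3, 0, 0, 0.1, 0],
    [-0.2, 0, 0, 0, 0],
    [-0.6, 0, 0, 0, 0],
    [-0.6, 0, 0, 0, 0],
    [-0.6, 0, 0, 0, 0],
    [-0.6, 0, 0, 0, 0]
  ],
  "force": 20
}}

```text
time_s: 12.0
tool_pos: [0.4254, 0.3824, 0.0168]
orientation: [0.001, 0.54, 0.842, 0.006]
contact_force: [-0.7, -0.3, -1.5]
width: 0.0232
```

```bash
python3 st.py .425 .3815 .018
```

```text
12.0 [0.4254 0.3824 0.0168] F [-0.71 -0.27 -1.48] w 0.0232 q [ 0.5   0.08 -0.32  1.16  0.    1.64]
[[-0.418  0.909  0.008]
 [ 0.909  0.418  0.008]
 [ 0.004  0.011 -1.   ]]
tool cm [-0.06 -0.07 -0.12]
```

Gripped at width 23 mm. I lift and carry it back toward the nest, measuring the nest on the way.

Request:
{"method": "send_rows", "body": {
  "plan": [
    [-0.6, 0, 0, -2, 0],
    [-0.6, 0, 0, -4, 0],
    [-0.6, 0, 0, -4, 0],
    [-0.6, -2, 0, -1, 0],
    [-0.6, -4, -0.2, 0, 0],
    [-0.6, -4, -0.3, 0, 0],
    [-0.6, -3, 0, 0, 0],
    [-0.6, 0, 0, 0, 0],
    [-0.6, 0, 0, 0, 0]
  ]
}}

```text
time_s: 12.9
tool_pos: [0.4757, 0.2572, 0.1312]
orientation: [0.002, 0.539, 0.842, 0.006]
contact_force: [-0.7, 0.5, -0.4]
width: 0.0232
```

```bash
python3 st.py .504 .183 .12; python3 v.py w5; python3 - <<'E'
from h import *
z=np.load("w5.npz"); p,K,W=z["p"].copy(),z["K"],z["W"]
print("nest px",proj(K,W,[.504,.183,.03]))
for n in("scene","side"):
    q,d,K2,W2,m=cam(n); u,v=proj(K2,W2,[.504,.183,.03]); print(n,u,v); np.savez(n+"5.npz",p=q,d=d,K=K2,W=W2)
    u,v=int(u),int(v); c=q[v-25:v+25,u-35:u+35]; p=np.vstack([p,np.zeros((200,640,3),np.uint8)]) if p.shape[0]==400 else p
    o=0 if n=="scene" else 320; p[400:600,o:o+280]=cv2.resize(c,(280,200),interpolation=cv2.INTER_CUBIC); print("crop origin",u-35,v-25)
cv2.imwrite("pics/w5c.png",p[...,::-1])
E
```

```text
12.9 [0.4757 0.2572 0.1312] F [-0.74  0.5  -0.4 ] w 0.0232 q [ 0.25 -0.09 -0.28  1.37  0.    1.39]
[[-0.42   0.908  0.01 ]
 [ 0.908  0.42   0.007]
 [ 0.002  0.012 -1.   ]]
tool cm [-7.93 -0.56  1.09]
cap expected px (np.float64(324.36990968560906), np.float64(15.9127663996114))
nest px (np.float64(308.92780695432845), np.float64(280.0738576597045))
scene 314.18704121972706 215.6923982584137
crop origin 279 190
side 321.4048501342783 219.66242093793477
crop origin 286 194
```

View pics/w5c.png

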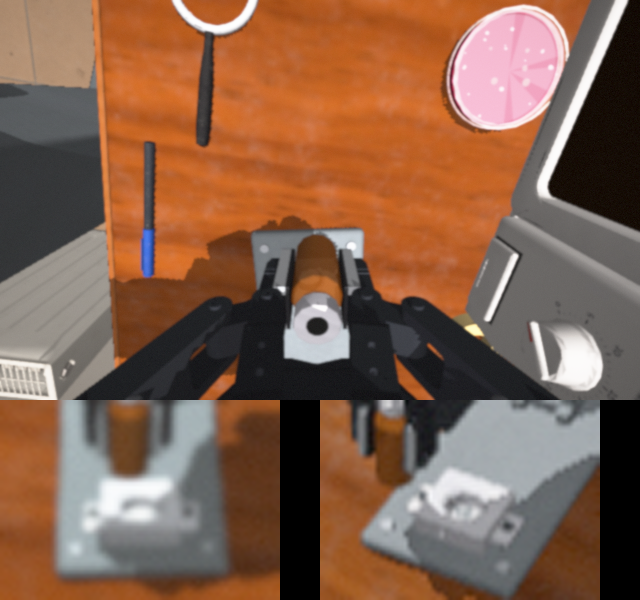

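The wrist view shows the vial upright between the pads, cap at (317,325), covering the nest. The side crop shows the socket at about (322,221), close to the predicted (321,220). I use the earlier unobstructed wrist picture and the side view to fix the nest centre.

```bash
python3 - <<'E'
from h import *
ex=np.array([.4405,-.8977]);ey=np.array([.8977,.4405]); N0=np.array([.504,.183])
def loc(P): r=P[:2]-N0; return (np.array([r@ex,r@ey])*1e3).round(1)
def pts(n,th):
    z=np.load(n+".npz"); p,d,K,W=z["p"],z["d"],z["K"],z["W"]
    g=[ (u,v,onz(K,W,u,v,.03)) for v in range(400) for u in range(640) if p[v,u].min()>th]
    g=[(u,v,*loc(P)) for u,v,P in g if np.abs(loc(P)).max()<45]
    g=np.array(g); print(n,len(g),"px",g[:,:2].mean(0),"x rng",np.percentile(g[:,2],[2,98]),"y rng",np.percentile(g[:,3],[2,98]))
    return z,g
for n,th in(("w3",165),("scene0",165),("side5",175)): pts(n,th)
# depth-based: top face of block (z 27-33mm) in each view
for n in("w3","side5","w1","scene5"):
    z=np.load(n+".npz"); C=cloud(z["d"],z["K"],z["W"]); r=C[...,:2]-N0
    x=r@ex*1e3;y=r@ey*1e3; zz=C[...,2]*1e3
    m=(zz>24)&(zz<36)&(abs(x)<40)&(abs(y)<40)&(z["d"]>0)
    print(n,m.sum(),"x",np.percentile(x[m],[2,98]).round(1),"y",np.percentile(y[m],[2,98]).round(1),"z",np.median(zz[m]).round(1))
z=np.load("side5.npz");print("side socket",loc(onz(z["K"],z["W"],322.2,221,.03)))
z=np.load("w3.npz");p=z["p"];print("w3 socket",loc(onz(z["K"],z["W"],315,322,.03)))
# vial foot in the hand, wrist depth
z=np.load("w5.npz");p=z["p"];print("cap hole",onz(z["K"],z["W"],317,326,.131+.064-.0168))
cv2.imwrite("pics/n.png",np.hstack([cv2.resize(p_[b:b+60,a:a+80],(400,300),interpolation=cv2.INTER_CUBIC) for p_,a,b in((np.load("w3.npz")["p"],275,285),(np.load("side5.npz")["p"],282,190))])[...,::-1])
E
```

```text
w3 3294 px [315.1815422  322.25288403] x rng [-43.4  42.5] y rng [-42.5  43.3]
scene0 348 px [312.83045977 217.08333333] x rng [-39.338  33.8  ] y rng [-44.2    41.406]
side5 165 px [319.13939394 217.12727273] x rng [-39.648  28.344] y rng [-16.988  36.86 ]
w3 1029 x [-24.6  24.5] y [-25.3  27.1] z 29.7
side5 253 x [-25.5  24.3] y [-27.3  23.2] z 28.7
w1 522 x [-23.9  24.7] y [-29.9  29.6] z 29.7
scene5 222 x [-27.2  21.3] y [-22.8  26.5] z 29.4
side socket [-3.5 -4.1]
w3 socket [-1.1  0.9]
cap hole [0.47646178 0.25585557 0.1782    ]
```

View pics/n.png

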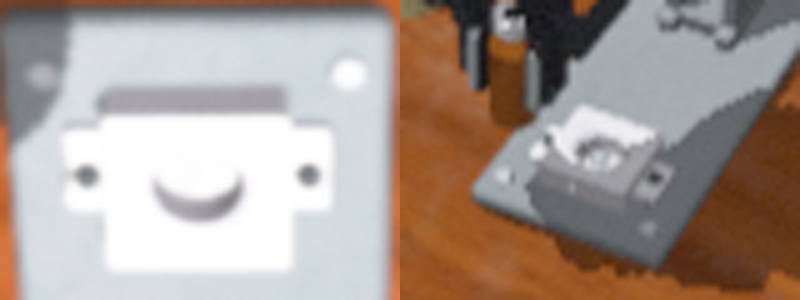

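The wrist views agree to about 1 mm: the block's top face is centred on (0.504, 0.183) at z 30 mm. The oblique views differ by 2–3 mm. I move over the nest.

Request:
{"method": "send_rows", "body": {
  "plan": [
    [-0.6, -2, -0.2, 0, 0],
    [-0.6, -2.5, -0.2, 0, 0],
    [-0.6, -2, -0.1, 0, 0],
    [-0.6, -0.8, 0, 0, 0],
    [-0.6, 0, 0, 2, 0],
    [-0.6, 0, 0, 2, 0],
    [-0.6, 0, 0, 0, 0],
    [-0.6, 0, 0, 0, 0]
  ]
}}

```text
time_s: 13.85
tool_pos: [0.5004, 0.1956, 0.0901]
orientation: [0.002, 0.533, 0.846, 0.006]
contact_force: [-0.9, 0.2, -0.6]
width: 0.0233
```

```bash
python3 st.py .5042 .1839 .033
```

```text
13.85 [0.5004 0.1956 0.0901] F [-0.89  0.25 -0.62] w 0.0233 q [ 0.12 -0.08 -0.34  1.3   0.01  1.25]
[[-0.431  0.902  0.009]
 [ 0.902  0.431  0.009]
 [ 0.004  0.012 -1.   ]]
tool cm [-1.24 -0.23  5.71]
```

Request:
{"method": "send_rows", "body": {
  "plan": [
    [-0.6, -1, -0.2, 0, 0],
    [-0.6, -0.3, 0, 0, 0],
    [-0.6, 0, 0, 1.5, 0],
    [-0.6, 0, 0, 1, 0],
    [-0.6, 0, 0, 0, 0],
    [-0.6, 0, 0, 0, 0]
  ]
}}

```text
time_s: 14.45
tool_pos: [0.5058, 0.1831, 0.0654]
orientation: [0.003, 0.533, 0.846, 0.007]
contact_force: [-0.2, -0.1, -0.1]
width: 0.0237
```

```bash
python3 st.py .5042 .1839 .033;python3 - <<'E'
from h import *
out=[]
for n in("scene","side"):
    q,d,K,W,m=cam(n); u,v=map(int,proj(K,W,[.504,.183,.04])); print(n,u-30,v-22); out.append(cv2.resize(q[v-22:v+22,u-30:u+30],(390,286),interpolation=cv2.INTER_CUBIC))
cv2.imwrite("pics/ins.png",np.hstack(out)[...,::-1])
E
```

```text
14.45 [0.5058 0.1831 0.0654] F [-0.19 -0.12 -0.09] w 0.0237 q [ 0.1  -0.07 -0.38  1.25  0.01  1.22]
[[-0.432  0.902  0.012]
 [ 0.902  0.432  0.009]
 [ 0.003  0.015 -1.   ]]
tool cm [ 0.13 -0.16  3.24]
scene 284 190
side 291 194
```

View pics/ins.png

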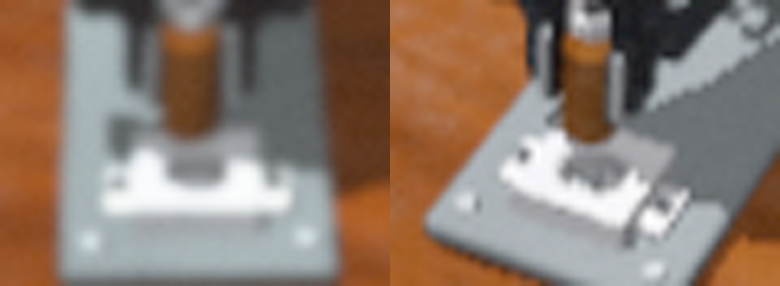

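The vial is held above the socket. In the scene crop its axis is 4 px (about 1 mm) left of the socket, agreeing with the computed -1.6 mm correction in y. I correct and lower it.

Request:
{"method": "send_rows", "body": {
  "plan": [
    [-0.6, 0.12, -0.15, 0, 0],
    [-0.6, 0, 0, 0, 0],
    [-0.6, 0, 0, 0.7, 0],
    [-0.6, 0, 0, 0.6, 0],
    [-0.6, 0, 0, 0, 0]
  ]
}}

```text
time_s: 15.05
tool_pos: [0.5046, 0.184, 0.0525]
orientation: [0.003, 0.533, 0.846, 0.008]
contact_force: [-0.3, 0.3, -0.7]
width: 0.0234
```

```bash
python3 st.py .5042 .1839 .033
```

```text
15.05 [0.5046 0.184  0.0525] F [-0.25  0.31 -0.7 ] w 0.0234 q [ 0.1  -0.06 -0.4   1.22  0.01  1.22]
[[-0.433  0.901  0.014]
 [ 0.902  0.433  0.009]
 [ 0.002  0.016 -1.   ]]
tool cm [ 0.   -0.07  1.95]
```

Request:
{"method": "send_rows", "body": {
  "plan": [
    [-0.6, 0, -0.05, 0.4, 0],
    [-0.6, 0, 0, 0.4, 0],
    [-0.6, 0, 0, 0.2, 0],
    [-0.6, 0, 0, 0, 0]
  ]
}}

```text
time_s: 15.45
tool_pos: [0.5037, 0.1837, 0.0411]
orientation: [0.003, 0.533, 0.846, 0.007]
contact_force: [-0.7, -0.5, -0.6]
width: 0.0236
```

```bash
python3 st.py .5042 .1839 .033
```

```text
15.45 [0.5037 0.1837 0.0411] F [-0.71 -0.46 -0.56] w 0.0236 q [ 0.1  -0.05 -0.41  1.2   0.01  1.22]
[[-0.433  0.902  0.013]
 [ 0.902  0.432  0.009]
 [ 0.003  0.015 -1.   ]]
tool cm [-0.    0.04  0.81]
```

Request:
{"method": "send_rows", "body": {
  "plan": [
    [-0.6, 0, 0, 0.3, 0],
    [-0.6, 0, 0, 0.25, 0],
    [-0.6, 0, 0, 0.1, 0],
    [-0.6, 0, 0, 0, 0]
  ]
}}

```text
time_s: 15.85
tool_pos: [0.5038, 0.1837, 0.0341]
orientation: [0.003, 0.533, 0.846, 0.007]
contact_force: [-1.4, -0.4, -0.1]
width: 0.0233
```

```bash
python3 st.py .5042 .1839 .033
```

```text
15.85 [0.5038 0.1837 0.0341] F [-1.43 -0.41 -0.13] w 0.0233 q [ 0.1  -0.05 -0.42  1.19  0.01  1.22]
[[-0.433  0.902  0.012]
 [ 0.902  0.432  0.009]
 [ 0.003  0.015 -1.   ]]
tool cm [0.   0.05 0.11]
```

Request:
{"method": "send_rows", "body": {
  "plan": [
    [-0.6, 0, 0, 0.1, 0],
    [-0.6, 0, 0, 0, 0]
  ]
}}

```text
time_s: 16.05
tool_pos: [0.5038, 0.1837, 0.0331]
orientation: [0.003, 0.533, 0.846, 0.007]
contact_force: [-0.1, -0.7, -0.2]
width: 0.0233
```

```bash
python3 st.py .5042 .1839 .033
```

```text
16.05 [0.5038 0.1837 0.0331] F [-0.07 -0.69 -0.18] w 0.0233 q [ 0.1  -0.05 -0.42  1.18  0.01  1.22]
[[-0.433  0.902  0.012]
 [ 0.902  0.432  0.009]
 [ 0.003  0.015 -1.   ]]
tool cm [0.   0.05 0.01]
```

Foot within about 0.3 mm of the floor with no force. I release and back off straight up.

Request:
{"method": "send_rows", "body": {
  "plan": [
    [-0.35, 0, 0, 0, 0],
    [0, 0, 0, 0, 0],
    [0.3, 0, 0, 0, 0],
    [0.3, 0, 0, 0, 0],
    [0.3, 0, 0, -2, 0],
    [0.3, 0, 0, -3, 0],
    [0.3, 0.5, 0, -4, 0],
    [0.3, 4, 0, -3, 0],
    [0.3, 4, 0, -2, 0],
    [0.3, 4, 0, 0, 0],
    [0.3, 0, 0, 0, 0]
  ]
}}

```text
time_s: 17.15
tool_pos: [0.4469, 0.2985, 0.1801]
orientation: [0.003, 0.534, 0.845, 0.009]
contact_force: [-0.2, -0.6, -1.2]
width: 0.0554
```

```bash
python3 st.py; python3 - <<'E'
from h import *
out=[]
N0=np.array([.5043,.1832])
for n in("scene","side","wrist"):
    q,d,K,W,m=cam(n); C=cloud(d,K,W); r=np.hypot(*(C[...,:2]-N0).transpose(2,0,1))
    w=(r<.02)&(d>0)&(C[...,2]>.036)&(C[...,2]<.1)
    print(n,"cap top z",np.percentile(C[...,2][w],[90,98]).round(4),"xy mid",((C[w].max(0)+C[w].min(0))/2).round(4))
    u,v=map(int,proj(K,W,[.504,.183,.1])); 
    if n!="wrist": u0,v0=u-40,v-70 ; out.append(cv2.resize(q[max(v0-30,0):v0+120,u0:u0+100],(400,600),interpolation=cv2.INTER_CUBIC))
    if n!="wrist":
        for th in(1.4,1.5,1.6): print(th,np.round(proj(K,W,[.5678-.0903*np.cos(th),.051+.184*np.cos(th),.12+.205*np.sin(th)])),"crop origin",u0,max(v0-30,0))
cv2.imwrite("pics/end.png",np.hstack(out)[...,::-1])
E
```

```text
17.15 [0.4469 0.2985 0.1801] F [-0.16 -0.61 -1.2 ] w 0.0554 q [ 0.34 -0.12 -0.21  1.45  0.01  1.47]
[[-0.429  0.903  0.014]
 [ 0.903  0.429  0.012]
 [ 0.005  0.018 -1.   ]]
scene cap top z [0.0801 0.0812] xy mid [0.5051 0.1893 0.0597]
1.4 [314.  92.] crop origin 274 93
1.5 [314.  88.] crop origin 274 93
1.6 [313.  85.] crop origin 274 93
side cap top z [0.0794 0.0807] xy mid [0.5015 0.184  0.0589]
1.4 [346. 100.] crop origin 281 99
1.5 [349.  95.] crop origin 281 99
1.6 [353.  92.] crop origin 281 99
wrist cap top z [0.0802 0.0809] xy mid [0.5042 0.1843 0.0589]
```

View pics/end.png

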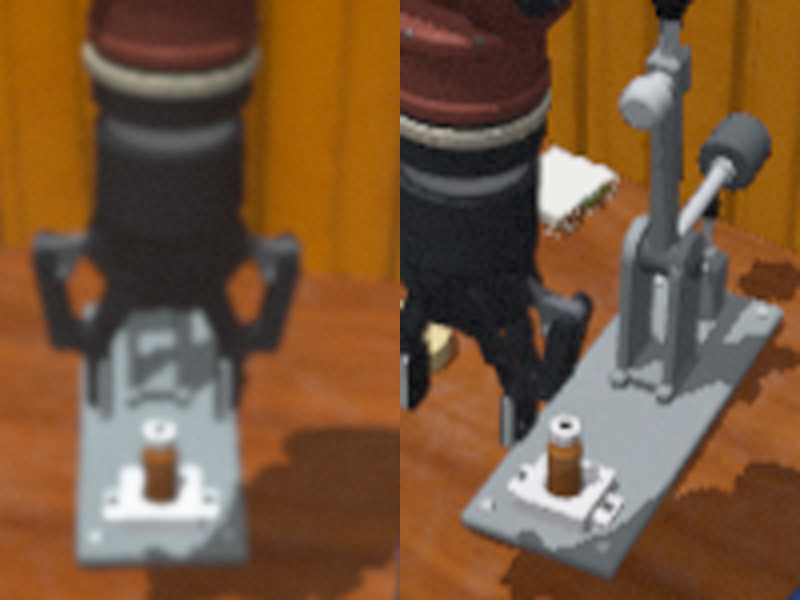

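The cap top measures z 0.080, which is 16 + 64 mm, so the vial is fully home. It stands upright in the nest (side crop (565,430)–(565,490)), and the lever still leans open with the robot clear of everything.

```bash
python3 -c "
from workcell import arm
print(arm.close_job())"
```

```text
the job is handed in; nothing more can be done
None
```

I opened the crimper and set the larger amber vial in its nest, then handed the job in at about 17 s. The hand-in gives no verdict, so what follows rests on my own checks.

- **Lever:** I took the arm up by its ball knob at about 0.6 rad/s or less, then in 2 mm steps from about 1.37 rad. The knob force went from about 3 N of pull to about 1 N of push at 1.50 rad. There I let it go, and the last side view still shows it open.
- **Vial:** I gripped the vial at 20 N and lowered it into the socket with no clear contact force. All three cameras put the cap top at 80–81 mm, which is the 16 mm socket floor plus the 64 mm vial, so it is fully home. It looks upright in both fixed views.
- **Robot:** It ended clear of everything.

**Checks that disagreed:** the fixed cameras placed the nest and vial 2–3 mm away from the wrist camera (up to about 5 mm for the vial in the scene view). I used the wrist values, and the vial went in without resistance.

**Not checked:** I did not re-measure the bystanders at the end. No move came near them, and I felt no unexpected contact.

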